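# Load the tumbler with sea glass

## Robot

A 6-joint arm with a two-finger parallel gripper is mounted at the origin on the work surface. World frame = base frame: x ahead of the robot, y to its left, z up, the work surface at z = 0. Lengths are in m, angles in degrees, forces in N, time in s.
With the tool pointing down it reaches from about 0.3 to 0.875 m from the base axis. Payload 4.2 kg.
Tool frame: the origin (TCP) lies at the very end of the fingers, on their centre line; the grasp point (between the pads) lies 19 mm behind it (arm.grasp_offset is the distance from the TCP to the grasp point, in m); z points along the fingers, y is the line along which they close (so a half turn about z gives the same grasp; the last joint's range is limited). The gripper opens to 85 mm and grips with 20 to 120 N. Pads are 22 mm wide; open, the fingers measure 114 mm over their backs; the gripper's body (76 mm by 85 mm) begins 54 mm behind the grasp point. The pads swing forward as they close: fully open they stand 13 mm farther back than shut.
Start: joints at [75.401, 18.312, 89.639, -0, 72.044, -1.146], TCP at [0.134, 0.559, 0.209] pointing down, gripper open.
Joint ranges: [-177.97, 177.97], [-48.28, 115.42], [12.27, 149.76], [-77.06, 257.06], [2.81, 150.46], [-146.56, 146.56]. Speed limits (degrees/s): [147.25, 147.25, 180, 180, 180, 180].

## Interface

Orientations are given as a 3x3 rotation matrix whose columns are the frame's x, y, z axes.
In Python, from plant import telemetry, imaging, arm gives the robot as it stands.
- The arm moves only by the tool play_rows, never from a script. Its argument "targets" is a list of rows, each a list of 7 numbers: the shift along the tool's x, y, z in m, then the turn, a rotation vector about the tool's x, y, z in rad, then the closure in counts, from 0 (fully open) to 255 (shut). A call has 1 to 20 rows; each row is the pose to reach, as a shift and turn from the pose commanded when the call began, along the tool's axes at that moment; what a row does not reach only later rows make up. A row lasts 1/12 s, in which the tool goes at most 41.7 mm and 7.16 degrees, less where a joint would pass 70% of its speed; a pose out of reach is approached as far as the arm can. A call with a gripper value outside its range is refused whole. The fingers move at their own pace and stop on an object; "newtons" is the grip in N (left out, the last holds). Time passes only in rows, so rows that repeat a pose let the fingers close. It gives the time, the measured TCP pose, the force, the opening and the grip force at its end, in the units of the state.
- telemetry.read_state(): the state, without advancing time (a new reading comes with each control period).
- imaging.get_image(name): name is "side" or "top"; returns (picture, depth): 384x512x3 uint8, red, green, blue; 384x512 float32, m along the optical axis (not along the pixel's ray), 0 where there is no reading.
- imaging.camera_model(name): a dict with "fx", "fy", "cx", "cy" (pixels), "eye" and "rotation" of the camera in the world. Camera axes: x right, y up, looking along -z (the intrinsics and any distortion apply to the point x, -y, -z); pixel columns grow to the right and rows downward; lengths in m; the calibration is good to about 2 mm. A picture is of the moment at which its call begins. camera_model takes no time and is no camera call.
- arm.sign_off(): hands the job in; it is judged then, once.
The state is a dict: "time_s": time; "qpos": joint angles; "joint_velocities": joint speeds; "tau": joint torques, N m; "tcp_pos": TCP position; "tcp_rot": TCP orientation; "force": force on the tool from outside, world axes, zero at the start; "ft_torque": the same for the moment, N m; "width": opening from 0.0 (shut) to 1.0 (fully open); "gripper_force": force on a finger pad.
Only numpy, scipy, OpenCV 4.12 (cv2) and the standard library are available. Lean on these libraries where they do the work, as an engineer would, in place of code of your own. Each camera call takes 0.05 s, during which the arm holds its last target. There are 200 camera calls.

## Task

Pick up the scoop tray of sea glass by its sloping wooden grip, tip it over its lip so that all six lumps fall into the tumbler's orange bowl, holding the lip low over the mouth, without spilling a single one. Then set the empty tray back on the pan of the scale, square and level as it was, so gently that the delicate pan is never pressed hard, and let go. Leave the other things on the bench as they lie.

Things in the scene. Friction and masses are not known exactly. Their poses are not given: they have to be found in the camera images.
- tray: Open aluminium scoop tray, 140 long (x) x 86 wide x 30 mm high, 0.15 to 0.3 kg. Origin on its underside: back wall's outer face at x = -65, lip at x = +75 mm. x is the pouring direction, z up. Floor 4 mm thick, flat to x = 35 mm, then ramping up at 12 degrees to the lip, where the front is open. Side and back walls 30 mm high. A rigid dark wooden grip plate slopes up from the back wall.
- tray_grip (a point): Place to pinch: mid-thickness of the grip plate, at (-78, 0, 59) mm in the tray's frame, axes as the tray's. The plate leans back, away from the lip, 25 degrees from vertical; 12 mm thick, 46 mm wide (y), about 54 mm long clear of the wall, this point 36 mm up from the wall's top. Pinch it across its thickness, fingers along its slope, firmly (90 N holds it without slipping).
- tray_lip (a point): Middle of the pouring lip, upper side; in the tray's frame at (75, 0, 13) mm. Axes parallel to the tray's.
- scale: Bench scale, base fixed, white with a flat steel pan 150 (x) x 110 (y) x 5 mm on which the tray stands; a small display on its +y side. Origin at the centre of its underside, z up; pan top 30 mm above it when unloaded. At the start the tray's x is along the scale's x within 0.1 rad, its origin within 8 mm of the centre line. See joint pan for the pan's springing.
- pan (a joint): How far the scale's pan is pushed down, m: 0 unloaded, hard stop at 0.006. A spring of 2.5 N per mm carries it; more than 30 N would spoil it. The pan sinks about 1 mm under the tray.
- bowl: Fixed vibratory tumbler: grey foot, orange open bowl flaring upwards, 180 mm across and 125 mm high over the table at the rim (5 mm wall, mouth 170 mm across), inner floor at 39 mm height; small black switch box at the foot on its -x side. Origin at the centre of its underside.
- bowl_mouth (a point): Centre of the bowl's mouth, at rim height (125 mm).
- glass0: Lump of sea glass, opaque green or teal rounded block 22 x 17 x 15 mm, 15 g, lying loose in the tray at the start. Origin at its centre.
- glass1: Lump of sea glass, opaque green or teal rounded block 22 x 17 x 16 mm, 15 g, lying loose in the tray at the start. Origin at its centre.
- glass2: Lump of sea glass, opaque green or teal rounded block 22 x 17 x 17 mm, 15 g, lying loose in the tray at the start. Origin at its centre.
- glass3: Lump of sea glass, opaque green or teal rounded block 22 x 17 x 15 mm, 15 g, lying loose in the tray at the start. Origin at its centre.
- glass4: Lump of sea glass, opaque green or teal rounded block 22 x 17 x 16 mm, 15 g, lying loose in the tray at the start. Origin at its centre.
- glass5: Lump of sea glass, opaque green or teal rounded block 22 x 17 x 17 mm, 15 g, lying loose in the tray at the start. Origin at its centre.
- graver_a: Bystander: graver with a wooden ball handle (34 mm) and steel blade, 122 mm long, lying loose; origin under the ball's centre, blade along x.
- graver_b: Bystander: a second such graver.
- ring_stick: Bystander: tapered steel ring mandrel, 24 mm at its thickest, 250 mm long, lying along its x; origin under the rod, 120 mm from the thick end.
- hammer: Bystander: hammer lying on the table, handle to its -x.
- dish: Bystander: small white plate, 110 mm across, 22 mm high; origin under its centre.
- bench_block: Bystander: loose steel bench block 70 x 70 x 30 mm; origin under its centre.
Mind the look-alikes: they are no part of the job. What is shaped like the tray but pink or red is not meant.

How it is judged (in metres and radians):
On the way, in this order (a step that is already met when the one before it is completed fails the run):
1. the tray is lifted clear of the scale (its origin over 60 mm high) with all six lumps still in it (height (world z) of tray above 0.06 m and distance between each of glass0, glass1, glass2, glass3, glass4, glass5 and tray below 0.085 m), for 0.2 s.
2. the tray is tipped by more than 0.6 rad with its lip within 85 mm of the bowl's centre line and less than 70 mm above the rim (angle between tray's own z axis and vertical above 0.6 rad and horizontal distance between tray_lip and bowl_mouth below 0.085 m and height (world z) of tray_lip below 0.195 m), for 0.2 s.
3. all six lumps lie in the bowl (horizontal distance between each of glass0, glass1, glass2, glass3, glass4, glass5 and bowl below 0.085 m and height (world z) of glass0 between 0.034 and 0.12 m and height (world z) of glass1 between 0.034 and 0.12 m and height (world z) of glass2 between 0.034 and 0.12 m and height (world z) of glass3 between 0.034 and 0.12 m and height (world z) of glass4 between 0.034 and 0.12 m and height (world z) of glass5 between 0.034 and 0.12 m), for 0.2 s.
At the end, for the whole second after the job is handed in: All six lumps lie still in the bowl (within 85 mm of its centre line, 34 to 120 mm high); the tray stands still and released on the scale's pan, level within 0.08 rad, its origin within 25 mm of the scale's centre line and its x in line with the scale's within 0.25 rad (all of step 3 and linear speed of each of glass0, glass1, glass2, glass3, glass4, glass5 below 0.03 m/s and horizontal distance between tray and scale below 0.025 m and angle between tray's own z axis and vertical below 0.08 rad and angle between the x axis of tray and the x axis of scale, either way round below 0.25 rad and z of tray in the frame of scale between 0.025 and 0.036 m and linear speed of tray below 0.02 m/s); the robot touches nothing.
It fails at once if a lump is spilled (its centre below 25 mm height) (height (world z) of any of glass0, glass1, glass2, glass3, glass4, glass5 below 0.025 m).
It fails at once if the tray is banged or pressed onto the scale with more than 30 N (contact force between tray and scale above 30 N).
It fails at once if another thing on the bench is moved by more than 20 mm (distance of any of graver_a, graver_b, ring_stick, hammer, dish, bench_block from where it was at the start of the episode above 0.02 m).
It also fails if it takes over 51 s, if anything falls off the work surface, if the arm or the gripper's body presses on something with over 40 N, if the wrist force passes 120 N, or if a joint passes its speed limit or range.

## Working session

There is one attempt and no reset: what is moved stays moved. The work goes in short steps, Python scripts to look and compute and a tool call to move; the robot and the scene stay as the last step left them, time stands still between calls to the robot, and variables do not carry over. Pictures are saved under pics/ and viewed, at most 10 in all, crops included, and the job is handed in when it is done.

Besides the shell and the picture viewer there is one more tool, called after ">>>" by a JSON object that holds its "method" and its "body", one argument or row to a line. play_rows: Moves the arm, as the interface text tells. Its arguments: {"type":"object","properties":{"targets":{"type":"array","items":{"type":"array","items":{"type":"number"}}},"newtons":{"type":"number"}},"required":["targets"]}

```bash
mkdir -p pics; ls; cat > h.py <<'E'
import numpy as np, cv2
from plant import telemetry, imaging, arm
def shot(n,f=None):
    im,d=imaging.get_image(n)
    if f: cv2.imwrite('pics/'+f,cv2.cvtColor(im,cv2.COLOR_RGB2BGR))
    return im,d
def world(n,u,v,d):
    m=imaging.camera_model(n);u,v,d=map(np.asarray,(u,v,d))
    p=np.stack([(u-m['cx'])/m['fx']*d,-(v-m['cy'])/m['fy']*d,-d],-1)
    return p@np.array(m['rotation']).T+np.array(m['eye'])
def cloud(n,d):
    v,u=np.mgrid[:384,:512]; return world(n,u,v,d)
E
python3 - <<'E'
from h import *
np.set_printoptions(precision=4,suppress=True)
for n in('top','side'):
    im,d=shot(n,n+'0.png'); np.save(n+'0.npy',d); m=imaging.camera_model(n); print(m)
print(telemetry.read_state())
E
```

```text
pics
{'fx': 428.3426220510894, 'fy': 428.3426220510894, 'cx': 250.02798426746196, 'cy': 188.80565565144937, 'eye': array([ 0.3369, -0.0085,  1.6178]), 'rotation': array([[-0.0235,  0.9929, -0.1169],
       [-0.9997, -0.0235,  0.0017],
       [-0.0011,  0.1169,  0.9931]])}
{'fx': 375.1041888035265, 'fy': 375.1041888035265, 'cx': 259.08437789070564, 'cy': 187.82358771250873, 'eye': array([0.3692, 0.9801, 0.6779]), 'rotation': array([[-0.9923,  0.0403, -0.1169],
       [-0.1214, -0.4992,  0.858 ],
       [-0.0238,  0.8656,  0.5002]])}
{'time_s': 0.1, 'qpos': array([75.401 , 18.3488, 89.7003,  0.0004, 72.0427, -1.1458]), 'joint_velocities': array([-0.0005, -0.0222, -0.1746,  0.065 ,  0.0887,  0.0261]), 'tau': array([  0.0015, -41.6414, -23.4707,   0.0002,   0.0048,   0.    ]), 'tcp_pos': array([0.1337, 0.5588, 0.2087]), 'tcp_rot': array([[-0.9726,  0.2327, -0.0004],
       [ 0.2327,  0.9726, -0.0015],
       [ 0.    , -0.0016, -1.    ]]), 'force': array([-0.2936,  0.1654, -1.0041]), 'ft_torque': array([-0.0265,  0.0058,  0.0105]), 'gripper_force': 0.0, 'width': 0.9991569374686585}
```

View pics/top0.png

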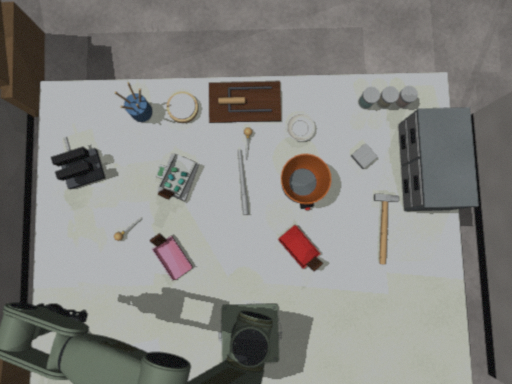

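View pics/side0.png

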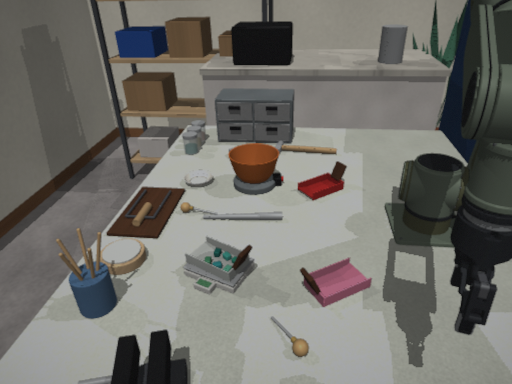

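Top view: the silver tray with green glass on the white scale is at (178,176), with its grip at about (166,193). The look-alikes are the pink tray (173,257) and the red tray (300,247), both rejected. The orange bowl is at (305,180). Next I'll check the choice in a crop and measure.

```bash
python3 - <<'E'
from h import *
np.set_printoptions(precision=4,suppress=True)
out=[]
for n,(u0,u1,v0,v1) in dict(top=(140,215,140,210),side=(175,265,230,300)).items():
    im=cv2.imread(f'pics/{n}0.png'); c=cv2.resize(im[v0:v1,u0:u1],(400,360),interpolation=cv2.INTER_CUBIC); out.append(c)
cv2.imwrite('pics/crop0.png',np.hstack(out))
for n in('top','side'):
    im=cv2.imread(f'pics/{n}0.png');d=np.load(n+'0.npy');P=cloud(n,d);hsv=cv2.cvtColor(im,cv2.COLOR_BGR2HSV)
    near=lambda c,r:(np.hypot(P[...,0]-c[0],P[...,1]-c[1])<r)&(d>0)
    if n=='top':
        T=P[176,178];B=P[180,305];print(n,'T',T,'B',B)
    else: T=P[256,222]; print('side T',T)
    # bowl rim
    m=near(P0B:=(B[:2] if n=='top' else B[:2]),.13)&(P[...,2]>.118)&(P[...,2]<.135)
    q=P[m]; 
    A=np.c_[2*q[:,:2],np.ones(len(q))]; s=np.linalg.lstsq(A,(q[:,:2]**2).sum(1),rcond=None)[0]
    print('bowl',s[:2],np.sqrt(s[2]+s[0]**2+s[1]**2),len(q), q[:,2].mean())
    # grip: dark, high
    g=near(T[:2],.16)&(P[...,2]>.066)&(im.max(2)<90)
    q=P[g];print('grip n',len(q),q.mean(0),q.min(0),q.max(0))
    for lo in np.arange(.06,.125,.01):
        k=q[(q[:,2]>=lo)&(q[:,2]<lo+.01)]
        if len(k): print(round(lo,3),len(k),k.mean(0))
    # tray walls: 
    w=near(T[:2],.11)&(P[...,2]>.05)&(P[...,2]<.068)&(hsv[...,1]<60)
    q=P[w][:,:2].astype(np.float32);r=cv2.minAreaRect(q);print('walls',len(q),r,P[w][:,2].mean(),P[w][:,2].max());print(cv2.boxPoints(r))
    # pan
    w=near(T[:2],.13)&(P[...,2]>.022)&(P[...,2]<.034)&(hsv[...,1]<60)
    q=P[w][:,:2].astype(np.float32);r=cv2.minAreaRect(q);print('pan',len(q),r,P[w][:,2].mean());print(cv2.boxPoints(r))
E
```

```text
top T [0.5783 0.2572 0.0313] B [ 0.5507 -0.2163  0.0399]
bowl [ 0.5464 -0.2084] 0.0859153961249638 274 0.1242272417225908
grip n 105 [0.5068 0.2898 0.0942] [0.4884 0.2657 0.0661] [0.5296 0.3117 0.1148]
0.06 6 [0.5214 0.2878 0.0675]
0.07 18 [0.5148 0.2835 0.0751]
0.08 15 [0.5118 0.2858 0.0844]
0.09 17 [0.5075 0.2899 0.0949]
0.1 35 [0.5006 0.2922 0.1055]
0.11 14 [0.4994 0.2968 0.1118]
walls 125 ((0.5798981785774231, 0.25623616576194763), (0.08805031329393387, 0.13966487348079681), 63.96617889404297) 0.05784908792847462 0.06736721639409216
[[0.4978 0.2473]
 [0.6233 0.186 ]
 [0.662  0.2651]
 [0.5365 0.3264]]
pan 431 ((0.5814019441604614, 0.26996171474456787), (0.13639618456363678, 0.14849023520946503), 69.09375) 0.029803650030360777
[[0.4877 0.2327]
 [0.6264 0.1798]
 [0.6751 0.3072]
 [0.5364 0.3602]]
side T [0.5739 0.236  0.0323]
bowl [ 0.5467 -0.2082] 0.08612884277257163 284 0.12313030336284869
grip n 159 [0.5065 0.3021 0.0941] [0.4879 0.274  0.0662] [0.5303 0.3167 0.1103]
0.06 12 [0.5188 0.3018 0.0683]
0.07 23 [0.5128 0.3003 0.0752]
0.08 23 [0.5115 0.3051 0.0853]
0.09 23 [0.5082 0.3079 0.0946]
0.1 77 [0.5007 0.3001 0.1061]
0.11 1 [0.5024 0.2962 0.1103]
walls 294 ((0.5776055455207825, 0.2567961812019348), (0.08979835361242294, 0.14749309420585632), 64.18604278564453) 0.05594580390445073 0.06680600790704505
[[0.4917 0.2485]
 [0.6244 0.1843]
 [0.6635 0.2651]
 [0.5308 0.3293]]
pan 581 ((0.5769561529159546, 0.2574297785758972), (0.111662358045578, 0.1514112502336502), 69.76132202148438) 0.03004162610281108
[[0.4866 0.2312]
 [0.6287 0.1789]
 [0.6673 0.2836]
 [0.5252 0.336 ]]
```

View pics/crop0.png

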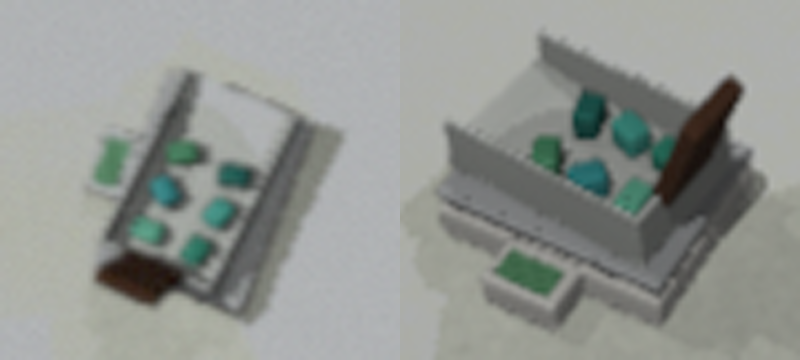

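The crop confirms it: an open tray holding six green or teal lumps, a brown grip at the near-left end, and the lip facing away and to the right. Next I'll check wrist feasibility for the pick and for the candidate pour headings.

```bash
cat >> h.py <<'E'
from scipy.spatial.transform import Rotation as Ro
def tool(yaw,th,flip=False):
    "tool rotation when tray has yaw (deg) and forward tip th (deg)"
    T=Ro.from_euler('ZY',[yaw,th],degrees=True).as_matrix()
    c,s=np.cos(np.radians(25)),np.sin(np.radians(25))
    M=np.array([[0,c,s],[1,0,0],[0,s,-c]])
    if flip: M=M@np.diag([-1,-1,1])
    return T@M
def trayR(R,flip=False):
    return R@tool(0,0,flip).T
E
python3 - <<'E'
from h import *
np.set_printoptions(precision=1,suppress=True)
def wr(R,tcp,D=.25,q23=105):
    w=tcp-D*R[:,2];q1=np.degrees(np.arctan2(w[1],w[0]))
    M=(Ro.from_euler('ZY',[q1,q23],degrees=True).inv()*Ro.from_matrix(R)).as_euler('ZYZ',degrees=True)
    return np.r_[q1,np.hypot(*w[:2]),w[2]*100,(M[0]+77)%360-77,M[1],(M[2]-90+180)%360-180]
org=np.array([.5745,.2587,.029]);bowl=np.array([.5465,-.2082,.125])
s=telemetry.read_state();print(wr(s['tcp_rot'],s['tcp_pos'],q23=108))
for f in(0,1):
    R=tool(-25.9,0,f);g=org+trayR(R,f)@[-.078,0,.059];print('pick',f,wr(R,g+.019*R[:,2]))
    for yaw in range(-180,180,30):
        print(yaw,*[np.array2string(wr(R,(bowl+[0,0,.02]-.035*np.r_[np.cos(np.radians(yaw)),np.sin(np.radians(yaw)),0])+trayR(R,f)@[-.153,0,.046]+.019*R[:,2]) )for R in(tool(yaw,t,f)for t in(0,40,75))])
E
```

```text
[76.5  0.6 45.9  0.  72.1 -0. ]
pick 0 [ 38.8   0.5  29.7 -24.8  65.9  73.2]
-180 [-14.    0.9  40.   -6.   99.3 166.3] [-18.9   0.6  50.2   5.5  60.9 159.1] [-27.5   0.5  45.3  38.5  34.7 128.3]
-150 [ -4.7   0.8  40.  -14.   95.8 146.4] [-16.4   0.6  50.2  11.9  65.  129.5] [-33.9   0.5  45.3  52.2  60.5  94.9]
-120 [  3.3   0.7  40.  -20.7  89.4 126.1] [-14.9   0.6  50.2  15.3  71.6 100.7] [-35.3   0.6  45.3  50.   84.4  75.1]
-90 [  8.1   0.6  40.  -25.2  79.8 103.6] [-14.9   0.6  50.2  14.7  79.3  71.8] [-33.    0.7  45.3  41.4 103.7  56.5]
-60 [  5.5   0.4  40.  -24.9  66.2  73.9] [-16.6   0.5  50.2  10.3  86.1  41.7] [-28.4   0.7  45.3  26.9 117.6  34.8]
-30 [-12.3   0.3  40.   -9.4  51.4  22. ] [-19.8   0.5  50.2   2.6  89.8   9.9] [-22.7   0.7  45.3   6.8 124.6   8.6]
0 [-38.6   0.3  40.   18.5  56.4 -46.3] [-23.3   0.5  50.2  -5.9  88.8 -22.5] [-16.7   0.7  45.3 -15.2 122.8 -19.3]
30 [-49.6   0.5  40.   25.9  72.  -87. ] [-26.    0.5  50.2 -12.5  83.7 -53.6] [-11.3   0.7  45.3 -33.3 112.9 -43.8]
60 [ -48.5    0.6   40.    23.8   84.  -112.9] [-27.    0.6  50.2 -15.4  76.3 -
[... 1263 characters left out ...]
[-38.6   0.3  40.   18.5  56.4 133.7] [-23.3   0.5  50.2  -5.9  88.8 157.5] [-16.7   0.7  45.3 -15.2 122.8 160.7]
30 [-49.6   0.5  40.   25.9  72.   93. ] [-26.    0.5  50.2 -12.5  83.7 126.4] [-11.3   0.7  45.3 -33.3 112.9 136.2]
60 [-48.5   0.6  40.   23.8  84.   67.1] [-27.    0.6  50.2 -15.4  76.3  96.8] [ -7.5   0.6  45.3 -45.4  96.7 116.1]
90 [-42.1   0.7  40.   18.3  92.2  45.8] [-26.4   0.6  50.2 -14.4  68.8  68.1] [ -6.4   0.5  45.3 -51.8  75.6  97.7]
120 [-33.5   0.8  40.   11.   97.5  25.8] [-24.4   0.6  50.2  -9.7  63.   39.1] [ -9.7   0.5  45.3 -50.   50.3  75. ]
150 [-23.9   0.9  40.    2.6  99.9   6. ] [-21.7   0.6  50.2  -2.5  60.2   9.2] [-17.8   0.4  45.3 -20.7  27.2  26.5]
```

```bash
cat >> h.py <<'E'
org=np.array([.5745,.2587,.029]);bowl=np.array([.5465,-.2082,.125]);YAW=-25.9
def tcp_for(R,pt,local): # TCP so that tray-frame point local sits at world pt
    return np.array(pt)+trayR(R)@(np.array([-.078,0,.059])-local)+.019*R[:,2]
def step(R,p,R0=None,p0=None):
    if R0 is None: s=telemetry.read_state();R0,p0=s['tcp_rot'],s['tcp_pos']
    return np.r_[R0.T@(p-p0),Ro.from_matrix(R0.T@R).as_rotvec()].round(4)
E
python3 - <<'E'
from h import *
R=tool(YAW,0);p=tcp_for(R,org,[0,0,0]);print(p)
v=step(R,p-.08*R[:,2]);print(v.tolist(),np.degrees(np.linalg.norm(v[3:])))
E
```

```text
[0.51155771 0.28926313 0.07078015]
[-0.3972, -0.1668, 0.0656, -0.314, -0.388, 1.7566] 104.63005613437646
```

>>> {"method": "play_rows", "body": {
  "targets": [
    [-0.1, -0.042, 0.016, -0.08, -0.097, 0.44, 0],
    [-0.2, -0.083, 0.033, -0.157, -0.194, 0.878, 0],
    [-0.3, -0.125, 0.05, -0.235, -0.291, 1.317, 0],
    [-0.397, -0.167, 0.066, -0.314, -0.388, 1.757, 0],
    [-0.397, -0.167, 0.066, -0.314, -0.388, 1.757, 0],
    [-0.397, -0.167, 0.066, -0.314, -0.388, 1.757, 0],
    [-0.397, -0.167, 0.066, -0.314, -0.388, 1.757, 0],
    [-0.397, -0.167, 0.066, -0.314, -0.388, 1.757, 0],
    [-0.397, -0.167, 0.066, -0.314, -0.388, 1.757, 0],
    [-0.397, -0.167, 0.066, -0.314, -0.388, 1.757, 0],
    [-0.397, -0.167, 0.066, -0.314, -0.388, 1.757, 0],
    [-0.397, -0.167, 0.066, -0.314, -0.388, 1.757, 0],
    [-0.397, -0.167, 0.066, -0.314, -0.388, 1.757, 0],
    [-0.397, -0.167, 0.066, -0.314, -0.388, 1.757, 0],
    [-0.397, -0.167, 0.066, -0.314, -0.388, 1.757, 0],
    [-0.397, -0.167, 0.066, -0.314, -0.388, 1.757, 0],
    [-0.397, -0.167, 0.066, -0.314, -0.388, 1.757, 0],
    [-0.397, -0.167, 0.066, -0.314, -0.388, 1.757, 0]
  ]
}}

```text
time_s: 1.6
tcp_pos: [0.4809, 0.3043, 0.1432]
tcp_rot: [[0.436, 0.816, 0.38], [0.9, -0.395, -0.183], [0.001, 0.422, -0.907]]
force: [-0.4, 0.4, 0.1]
width: 0.997
gripper_force: 0.0
```

```bash
python3 - <<'E'
from h import *
s=telemetry.read_state();print(s['time_s'],s['qpos'].round(1),s['tcp_pos'],s['force'])
R=tool(YAW,0);p=tcp_for(R,org,[0,0,0])
print(step(R,p).tolist())
o=[]
for n,c in (('top',(175,190)),('side',(225,240))):
    im,d=shot(n,n+'1.png');i=cv2.cvtColor(im,cv2.COLOR_RGB2BGR);u,v=c
    o.append(cv2.resize(i[v-55:v+55,u-40:u+40],(400,550),interpolation=cv2.INTER_CUBIC))
cv2.imwrite('pics/pre.png',np.hstack(o))
E
```

```text
1.6 [ 44.9  17.3 106.6 -30.6  51.5  89.1] [0.48088745 0.3042742  0.14324318] [-0.42506517  0.36789714  0.09878469]
[-0.0002, 0.0004, 0.0801, -0.0008, -0.0013, 0.0006]
```

View pics/pre.png

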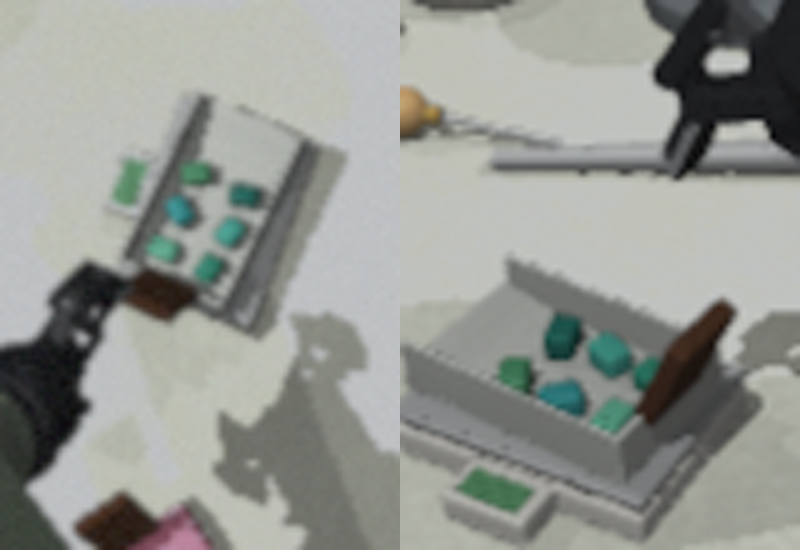

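```bash
python3 - <<'E'
from h import *
s=telemetry.read_state();R=s['tcp_rot'];p=s['tcp_pos']
def proj(n,P):
    m=imaging.camera_model(n);q=(np.array(P)-m['eye'])@m['rotation']
    return (m['cx']+m['fx']*q[0]/-q[2],m['cy']-m['fy']*q[1]/-q[2])
Rt=trayR(tool(YAW,0))
for n in('top','side'):
    print(n,'tcp',proj(n,p),'fingers',proj(n,p+.042*R[:,1]-.013*R[:,2]),proj(n,p-.042*R[:,1]-.013*R[:,2]))
    print(' corners',[np.round(proj(n,org+Rt@l),1).tolist() for l in([-.065,.043,.03],[-.065,-.043,.03],[.075,.043,.03],[.075,-.043,.03])],'plate top',[np.round(proj(n,org+Rt@[-.0802,y,.0778]),1).tolist() for y in(-.023,.023)])
    im,d=shot(n); P=cloud(n,d)
    near=(np.linalg.norm(P-p,axis=2)<.06)&(im.max(2)<60); v,u=np.nonzero(near); print(u.min(),u.max(),v.min(),v.max(),P[near].mean(0))
E
```

```text
top tcp (np.float64(159.07442939828206), np.float64(199.38662900202516)) fingers (np.float64(161.44577666259318), np.float64(189.89522276930475)) (np.float64(153.92261417173665), np.float64(210.9539102919532))
 corners [[158.1, 187.1], [179.2, 196.7], [174.7, 152.9], [195.6, 162.4]] plate top [[170.0, 197.0], [158.4, 191.6]]
162 170 191 197 [0.50377107 0.28909246 0.10351113]
side tcp (np.float64(252.01455825713384), np.float64(240.42459408688518)) fingers (np.float64(239.8094012986908), np.float64(225.62732646185142)) (np.float64(268.21229274046783), np.float64(248.76783934221703))
 corners [[229.5, 273.1], [249.8, 252.9], [185.5, 253.2], [207.2, 235.5]] plate top [[249.7, 244.3], [238.6, 254.9]]
237 250 217 259 [0.50178622 0.30384427 0.10487518]
```

The top view shows the front finger at about (159,192), beside the plate top at (160–171, 193–198). The side view shows the fingertip at (241,217), clear above the grip. The geometry agrees with the prediction, so I'll descend along the slope.

>>> {"method": "play_rows", "body": {
  "targets": [
    [0, 0, 0.015, 0, 0, 0, 0],
    [0, 0, 0.03, 0, 0, 0, 0],
    [0, 0, 0.045, 0, 0, 0, 0],
    [0, 0, 0.055, 0, 0, 0, 0],
    [0, 0, 0.065, 0, 0, 0, 0],
    [0, 0, 0.072, 0, 0, 0, 0],
    [0, 0, 0.078, 0, 0, 0, 0],
    [0, 0, 0.08, 0, 0, 0, 0],
    [0, 0, 0.08, 0, 0, 0, 0],
    [0, 0, 0.08, 0, 0, 0, 0]
  ]
}}

```text
time_s: 2.63
tcp_pos: [0.5116, 0.29, 0.0712]
tcp_rot: [[0.437, 0.815, 0.381], [0.899, -0.397, -0.183], [0.002, 0.423, -0.906]]
force: [-0.2, -0.0, -0.7]
width: 0.997
gripper_force: 0.0
```

```bash
python3 - <<'E'
from h import *
def proj(n,P):
    m=imaging.camera_model(n);q=(np.array(P)-m['eye'])@m['rotation']
    return np.round((m['cx']+m['fx']*q[0]/-q[2],m['cy']-m['fy']*q[1]/-q[2]),1)
s=telemetry.read_state();R=s['tcp_rot'];p=s['tcp_pos'];print(p,s['force'])
o=[]
for n in('side','top'):
    im,d=shot(n);i=cv2.cvtColor(im,cv2.COLOR_RGB2BGR);u,v=proj(n,p).astype(int);print(n,u,v)
    o.append(cv2.resize(i[v-40:v+40,u-40:u+40],(400,400),interpolation=cv2.INTER_CUBIC))
cv2.imwrite('pics/grasp.png',np.hstack(o))
E
```

```text
[0.51163314 0.29001708 0.07121124] [-0.19832464 -0.03504851 -0.66698272]
side 241 259
top 167 192
```

View pics/grasp.png

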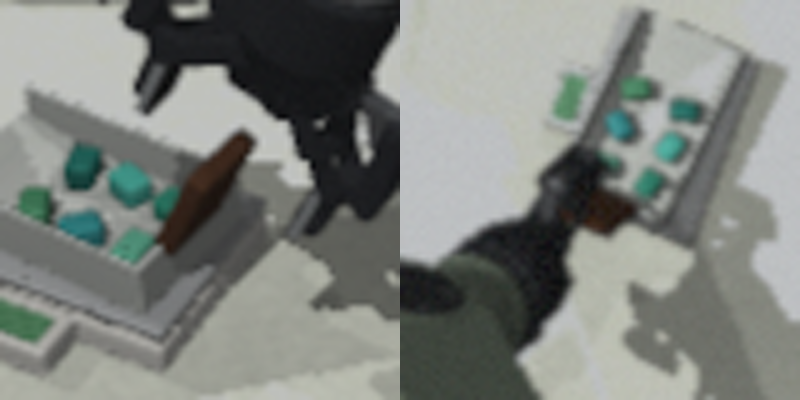

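The fingers straddle the plate in the side view, with tips at crop (150,105) and (305,230). I'll check the lateral centring by colour and depth in the tool frame.

```bash
python3 - <<'E'
from h import *
np.set_printoptions(precision=4,suppress=True)
s=telemetry.read_state();R=s['tcp_rot'];p=s['tcp_pos']
for n in('side','top'):
    im,d=shot(n);P=(cloud(n,d)-p)@R;hsv=cv2.cvtColor(im,cv2.COLOR_RGB2HSV)
    near=(np.linalg.norm(P,axis=2)<.09)&(d>0)
    br=near&((hsv[...,0]<15)|(hsv[...,0]>172))&(hsv[...,1]>110)&(hsv[...,2]>35)
    bk=near&(hsv[...,2]<50)&(hsv[...,1]<110)
    for k,m in(('brown',br),('black',bk)):
        q=P[m]; q=q[q[:,2]>-.06]; print(n,k,len(q),np.percentile(q,[3,25,50,75,97],axis=0).T.tolist() if len(q) else '')
E
```

```text
side brown 107 [[-0.013280812242299113, 0.0040669821047986075, 0.019504941617211745, 0.02180581070850318, 0.023234644361123987], [-0.003100978215719124, -0.0010494885420254019, 0.0013974362608047718, 0.0035260681976352396, 0.006018257530335105], [-0.04040268689753551, -0.03859558077579425, -0.03619113079066862, -0.014152148335829366, 0.01139311983997559]]
side black 62 [[-0.014227481229983501, -0.0005443089885866824, 0.005832744087753972, 0.00829686242287565, 0.019883700129262542], [-0.053340400517094176, -0.0035705220138618084, -0.0032737225355651644, 0.04308236574589727, 0.05472101404858183], [-0.05894467215597047, -0.0512246275593677, -0.03931108518903444, -0.0025847931898114198, 0.012054496279977548]]
top brown 26 [[-0.019324668141380178, -0.013417676861128356, -0.00944002829649562, -0.005067097906164636, 0.004708486420903988], [-0.0005186306688569828, 0.004943436892866968, 0.006739198855908931, 0.007885187345392142, 0.01031856477802074], [-0.04062841882293522, -0.03760538518293181, -0.028736282975691318, -0.010290226052676248, -0.0017406889201371165]]
top black 25 [[-0.0218790549403025, -0.01904878626869977, -0.007213084214238274, 0.003911322951198854, 0.013440237175839463], [0.0020883800118484696, 0.005434053266616992, 0.007684131944792608, 0.008270863782036696, 0.00964358077385233], [-0.04233223883100023, -0.032269860246375626, -0.017139567867893852, -0.003056979608492064, 0.0024586856809168055]]
```

Centred within about 1.5 mm. Closing at 95 N.

>>> {"method": "play_rows", "body": {
  "targets": [
    [0, 0.001, 0, 0, 0, 0, 120],
    [0, 0.001, 0, 0, 0, 0, 180],
    [0, 0.001, 0, 0, 0, 0, 255],
    [0, 0.001, 0, 0, 0, 0, 255],
    [0, 0.001, 0, 0, 0, 0, 255],
    [0, 0.001, 0, 0, 0, 0, 255],
    [0, 0.001, 0, 0, 0, 0, 255],
    [0, 0.001, 0, 0, 0, 0, 255],
    [0, 0.001, 0, 0, 0, 0, 255],
    [0, 0.001, 0, 0, 0, 0, 255],
    [0, 0.001, 0, 0, 0, 0, 255],
    [0, 0.001, 0, 0, 0, 0, 255]
  ],
  "newtons": 95
}}

```text
time_s: 3.83
tcp_pos: [0.5124, 0.2893, 0.0715]
tcp_rot: [[0.437, 0.815, 0.381], [0.899, -0.397, -0.183], [0.002, 0.423, -0.906]]
force: [1.2, -1.7, 0.6]
width: 0.111
gripper_force: 93.0
```

```bash
python3 - <<'E'
from h import *
s=telemetry.read_state();R=s['tcp_rot'];p=s['tcp_pos'];print(s['time_s'],p,s['force'],s['width'],s['gripper_force'],s['qpos'].round(1))
np.savez('grasp.npz',R=R,p=p)
print('up .1:',(R.T@[0,0,.1]).round(4))
E
```

```text
3.8333 [0.51244475 0.28933651 0.07145482] [ 1.20822055 -1.73239605  0.6378804 ] 0.11054374311234101 92.9993999004364 [ 41.3  23.2 110.1 -35.4  42.1  93. ]
up .1: [ 0.0002  0.0423 -0.0906]
```

Lift 100 mm smoothly.

>>> {"method": "play_rows", "body": {
  "targets": [
    [0, 0.002, -0.002, 0, 0, 0, 255],
    [0, 0.003, -0.005, 0, 0, 0, 255],
    [0, 0.005, -0.01, 0, 0, 0, 255],
    [0, 0.008, -0.016, 0, 0, 0, 255],
    [0, 0.012, -0.025, 0, 0, 0, 255],
    [0, 0.017, -0.035, 0, 0, 0, 255],
    [0, 0.022, -0.046, 0, 0, 0, 255],
    [0, 0.027, -0.057, 0, 0, 0, 255],
    [0, 0.032, -0.068, 0, 0, 0, 255],
    [0, 0.037, -0.078, 0, 0, 0, 255],
    [0, 0.04, -0.085, 0, 0, 0, 255],
    [0, 0.0415, -0.089, 0, 0, 0, 255],
    [0, 0.0425, -0.091, 0, 0, 0, 255],
    [0, 0.0425, -0.091, 0, 0, 0, 255],
    [0, 0.0425, -0.091, 0, 0, 0, 255]
  ]
}}

```text
time_s: 5.08
tcp_pos: [0.512, 0.289, 0.1713]
tcp_rot: [[0.437, 0.815, 0.38], [0.899, -0.397, -0.184], [0.001, 0.422, -0.907]]
force: [-0.2, -0.4, -3.3]
width: 0.112
gripper_force: 92.9
```

```bash
python3 - <<'E'
from h import *
np.set_printoptions(precision=4,suppress=True)
s=telemetry.read_state();R=s['tcp_rot'];p=s['tcp_pos'];print(s['time_s'],p,s['force'],s['width'],s['qpos'].round(1))
o=[]
for n,(u,v) in(('side',(235,210)),('top',(170,185))):
    im,d=shot(n);P=cloud(n,d);i=cv2.cvtColor(im,cv2.COLOR_RGB2BGR);hsv=cv2.cvtColor(i,cv2.COLOR_BGR2HSV)
    o.append(cv2.resize(i[v-50:v+50,u-50:u+50],(400,400),interpolation=cv2.INTER_CUBIC))
    if n=='top':
        w=(P[...,2]>.135)&(P[...,2]<.17)&(hsv[...,1]<60)&(hsv[...,2]>75)&(np.hypot(P[...,0]-.575,P[...,1]-.257)<.12)
        q=P[w][:,:2].astype(np.float32);r=cv2.minAreaRect(q);print(len(q),r);print(cv2.boxPoints(r))
    w=(np.hypot(P[...,0]-.575,P[...,1]-.257)<.13)&(P[...,2]>.024)&(P[...,2]<.034)&(hsv[...,1]<60)
    q=P[w][:,:2].astype(np.float32);r=cv2.minAreaRect(q);print(n,'pan',len(q),r)
cv2.imwrite('pics/lift.png',np.hstack(o))
E
```

```text
5.0833 [0.512  0.289  0.1713] [-0.2333 -0.3625 -3.3396] 0.11220336271479159 [ 41.3  16.6 102.9 -28.8  53.8  83.1]
side pan 1698 ((0.5762538313865662, 0.25748226046562195), (0.11250974237918854, 0.15012404322624207), 69.1742172241211)
421 ((0.581164538860321, 0.2558712363243103), (0.0884573832154274, 0.14247258007526398), 63.947940826416016)
[[0.4977 0.2474]
 [0.6257 0.1849]
 [0.6646 0.2643]
 [0.5366 0.3269]]
top pan 289 ((0.5554468035697937, 0.24325481057167053), (0.13047951459884644, 0.15309137105941772), 14.15493106842041)
```

View pics/lift.png

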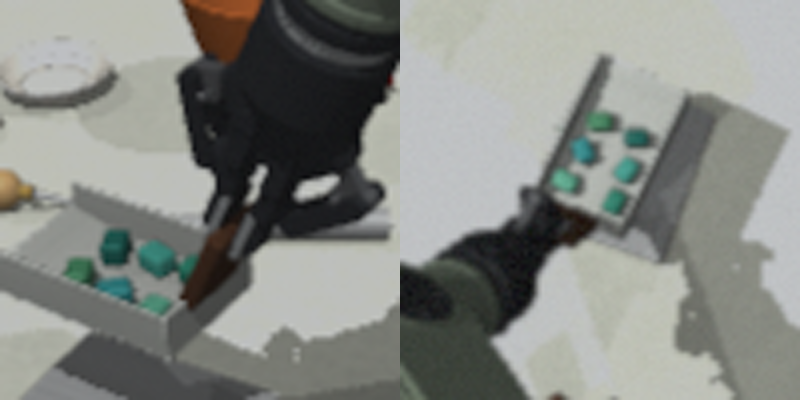

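All six lumps are still in the lifted tray. Next is the transit pose: yaw -90°, lip 40 mm short of the bowl centre and 45 mm above the rim.

```bash
python3 - <<'E'
from h import *
np.set_printoptions(precision=4,suppress=True,linewidth=120)
R=tool(-90,0);lip=[bowl[0],bowl[1]+.040,bowl[2]+.045]
v=step(R,tcp_for(R,lip,[.075,0,.013]));print(v.tolist())
N=17
for k in range(1,N+1):
    f=k/N;f=f*f*(3-2*f);print((f*v).round(3).tolist())
E
```

```text
[-0.2656, 0.1637, 0.0454, -0.0011, -0.4723, 1.0137]
[-0.003, 0.002, 0.0, -0.0, -0.005, 0.01]
[-0.01, 0.006, 0.002, -0.0, -0.018, 0.039]
[-0.022, 0.013, 0.004, -0.0, -0.039, 0.084]
[-0.037, 0.023, 0.006, -0.0, -0.066, 0.142]
[-0.055, 0.034, 0.009, -0.0, -0.099, 0.211]
[-0.076, 0.047, 0.013, -0.0, -0.135, 0.29]
[-0.098, 0.06, 0.017, -0.0, -0.174, 0.374]
[-0.121, 0.075, 0.021, -0.001, -0.215, 0.462]
[-0.145, 0.089, 0.025, -0.001, -0.257, 0.552]
[-0.168, 0.103, 0.029, -0.001, -0.298, 0.64]
[-0.19, 0.117, 0.032, -0.001, -0.337, 0.724]
[-0.21, 0.13, 0.036, -0.001, -0.374, 0.802]
[-0.228, 0.141, 0.039, -0.001, -0.406, 0.872]
[-0.244, 0.15, 0.042, -0.001, -0.433, 0.93]
[-0.255, 0.157, 0.044, -0.001, -0.454, 0.975]
[-0.263, 0.162, 0.045, -0.001, -0.468, 1.004]
[-0.266, 0.164, 0.045, -0.001, -0.472, 1.014]
```

>>> {"method": "play_rows", "body": {
  "targets": [
    [-0.003, 0.002, 0, 0, -0.005, 0.01, 255],
    [-0.01, 0.006, 0.002, 0, -0.018, 0.039, 255],
    [-0.022, 0.013, 0.004, 0, -0.039, 0.084, 255],
    [-0.037, 0.023, 0.006, 0, -0.066, 0.142, 255],
    [-0.055, 0.034, 0.009, 0, -0.099, 0.211, 255],
    [-0.076, 0.047, 0.013, 0, -0.135, 0.29, 255],
    [-0.098, 0.06, 0.017, 0, -0.174, 0.374, 255],
    [-0.121, 0.075, 0.021, -0.001, -0.215, 0.462, 255],
    [-0.145, 0.089, 0.025, -0.001, -0.257, 0.552, 255],
    [-0.168, 0.103, 0.029, -0.001, -0.298, 0.64, 255],
    [-0.19, 0.117, 0.032, -0.001, -0.337, 0.724, 255],
    [-0.21, 0.13, 0.036, -0.001, -0.374, 0.802, 255],
    [-0.228, 0.141, 0.039, -0.001, -0.406, 0.872, 255],
    [-0.244, 0.15, 0.042, -0.001, -0.433, 0.93, 255],
    [-0.255, 0.157, 0.044, -0.001, -0.454, 0.975, 255],
    [-0.263, 0.162, 0.045, -0.001, -0.468, 1.004, 255],
    [-0.266, 0.164, 0.045, -0.001, -0.472, 1.014, 255],
    [-0.266, 0.164, 0.045, -0.001, -0.472, 1.014, 255],
    [-0.266, 0.164, 0.045, -0.001, -0.472, 1.014, 255]
  ]
}}

```text
time_s: 6.77
tcp_pos: [0.5466, -0.023, 0.1997]
tcp_rot: [[1.0, -0.001, 0.001], [0.0, -0.907, -0.421], [0.002, 0.421, -0.907]]
force: [0.2, 0.4, -2.6]
width: 0.111
gripper_force: 93.0
```

```bash
python3 - <<'E'
from h import *
np.set_printoptions(precision=4,suppress=True,linewidth=120)
s=telemetry.read_state();R0=s['tcp_rot'];p0=s['tcp_pos'];print(s['time_s'],p0,s['qpos'].round(1),s['force'])
lipnow=p0-.019*R0[:,2]+trayR(R0)@[.153,0,-.046];print('lip',lipnow)
def P(th,h,off=.040):
    R=tool(-90,th);return step(R,tcp_for(R,[bowl[0],bowl[1]+off,bowl[2]+h],[.075,0,.013]),R0,p0)
N=18
for k in range(1,N+1):
    f=k/N; g=f*f*(3-2*f) if k<4 else f; th=48*f; h=.045-.025*max(0,(th-15)/33); print(round(th,1),round(h,3),P(th,h).round(3).tolist())
im,d=shot('top','over.png');i=cv2.imread('pics/over.png');s=cv2.imread('pics/over.png')
cv2.imwrite('pics/over2.png',cv2.resize(i[130:230,220:340],(600,500),interpolation=cv2.INTER_CUBIC))
E
```

```text
6.7667 [ 0.5466 -0.023   0.1997] [ 11.2  18.6  95.5 -25.6  72.8 110.4] [ 0.1943  0.3987 -2.6445]
lip [ 0.5467 -0.1679  0.1706]
2.7 0.045 [-0.0, 0.004, -0.005, 0.045, -0.002, -0.0]
5.3 0.045 [-0.0, 0.008, -0.01, 0.091, -0.002, -0.0]
8.0 0.045 [-0.0, 0.013, -0.015, 0.138, -0.002, -0.0]
10.7 0.045 [-0.0, 0.018, -0.02, 0.184, -0.002, -0.0]
13.3 0.045 [-0.0, 0.023, -0.024, 0.231, -0.002, -0.0]
16.0 0.044 [-0.0, 0.028, -0.028, 0.277, -0.002, -0.0]
18.7 0.042 [-0.0, 0.033, -0.03, 0.324, -0.002, -0.0]
21.3 0.04 [-0.0, 0.038, -0.032, 0.37, -0.002, -0.0]
24.0 0.038 [-0.0, 0.043, -0.034, 0.417, -0.002, -0.0]
26.7 0.036 [-0.0, 0.048, -0.035, 0.464, -0.002, -0.0]
29.3 0.034 [-0.0, 0.053, -0.037, 0.51, -0.002, -0.0]
32.0 0.032 [-0.0, 0.059, -0.038, 0.557, -0.002, -0.0]
34.7 0.03 [-0.0, 0.064, -0.038, 0.603, -0.002, -0.0]
37.3 0.028 [-0.0, 0.07, -0.038, 0.65, -0.002, -0.0]
40.0 0.026 [-0.0, 0.076, -0.038, 0.696, -0.002, -0.0]
42.7 0.024 [-0.0, 0.082, -0.038, 0.743, -0.002, -0.0]
45.3 0.022 [-0.0, 0.088, -0.037, 0.789, -0.002, 0.0]
48.0 0.02 [-0.0, 0.094, -0.036, 0.836, -0.002, 0.0]
```

View pics/over2.png

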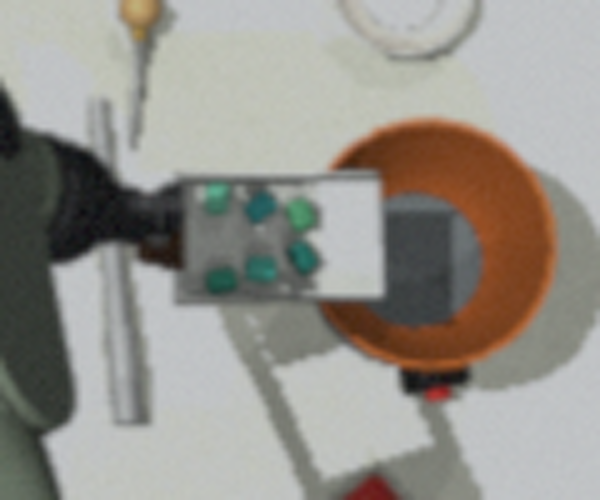

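The tray is level with its lip at about (385,240), over the near half of the bowl, whose centre is at (440,245). All six lumps are in it, at about (200–320, 195–280). Now I'll tip it.

>>> {"method": "play_rows", "body": {
  "targets": [
    [0, 0.002, -0.002, 0.02, 0, 0, 255],
    [0, 0.006, -0.007, 0.065, -0.002, 0, 255],
    [0, 0.013, -0.015, 0.138, -0.002, 0, 255],
    [0, 0.018, -0.02, 0.184, -0.002, 0, 255],
    [0, 0.023, -0.024, 0.231, -0.002, 0, 255],
    [0, 0.028, -0.028, 0.277, -0.002, 0, 255],
    [0, 0.033, -0.03, 0.324, -0.002, 0, 255],
    [0, 0.038, -0.032, 0.37, -0.002, 0, 255],
    [0, 0.043, -0.034, 0.417, -0.002, 0, 255],
    [0, 0.048, -0.035, 0.464, -0.002, 0, 255],
    [0, 0.053, -0.037, 0.51, -0.002, 0, 255],
    [0, 0.059, -0.038, 0.557, -0.002, 0, 255],
    [0, 0.064, -0.038, 0.603, -0.002, 0, 255],
    [0, 0.07, -0.038, 0.65, -0.002, 0, 255],
    [0, 0.076, -0.038, 0.696, -0.002, 0, 255],
    [0, 0.082, -0.038, 0.743, -0.002, 0, 255],
    [0, 0.088, -0.037, 0.789, -0.002, 0, 255],
    [0, 0.094, -0.036, 0.836, -0.002, 0, 255],
    [0, 0.094, -0.036, 0.836, -0.002, 0, 255],
    [0, 0.094, -0.036, 0.836, -0.002, 0, 255]
  ]
}}

```text
time_s: 8.48
tcp_pos: [0.5465, -0.094, 0.2719]
tcp_rot: [[1.0, -0.001, -0.0], [-0.001, -0.921, 0.389], [-0.001, -0.389, -0.921]]
force: [-0.2, -0.5, -1.9]
width: 0.109
gripper_force: 93.2
```

```bash
python3 - <<'E'
from h import *
np.set_printoptions(precision=4,suppress=True,linewidth=120)
s=telemetry.read_state();R0=s['tcp_rot'];p0=s['tcp_pos'];print(s['time_s'],p0,s['qpos'].round(1),s['force'],s['width'])
lipnow=p0-.019*R0[:,2]+trayR(R0)@[.153,0,-.046];print('lip',lipnow)
def P(th,h,off=.040):
    R=tool(-90,th);return step(R,tcp_for(R,[bowl[0],bowl[1]+off,bowl[2]+h],[.075,0,.013]),R0,p0)
for th in(52,56,60,64,68,72,76): print(th,P(th,.02).round(3).tolist())
o=[]
for n,(u,v) in(('side',(255,150)),('top',(290,180))):
    im,d=shot(n);i=cv2.cvtColor(im,cv2.COLOR_RGB2BGR)
    o.append(cv2.resize(i[v-40:v+40,u-40:u+40],(400,400),interpolation=cv2.INTER_CUBIC))
    hsv=cv2.cvtColor(i,cv2.COLOR_BGR2HSV);m=cv2.inRange(hsv,(70,90,50),(100,255,255));Pw=cloud(n,d);m[~(np.hypot(Pw[...,0]-bowl[0],Pw[...,1]-bowl[1])<.25)]=0
    c,l,st,ce=cv2.connectedComponentsWithStats(m)
    for k in range(1,c):
        if st[k,4]>3:print(n,st[k,4],ce[k].round(),np.median(Pw[l==k],axis=0))
cv2.imwrite('pics/tip.png',np.hstack(o))
E
```

```text
8.4833 [ 0.5465 -0.094   0.2719] [-23.6  18.7  83.9  20.9  87.2  63.6] [-0.2455 -0.4562 -1.8514] 0.10948513060073489
lip [ 0.5463 -0.1698  0.145 ]
52 [0.0, 0.005, -0.008, 0.072, 0.0, -0.001]
56 [0.0, 0.012, -0.015, 0.141, 0.0, -0.001]
60 [0.0, 0.02, -0.022, 0.211, 0.0, -0.001]
64 [0.0, 0.027, -0.029, 0.281, 0.0, -0.001]
68 [0.0, 0.036, -0.035, 0.351, 0.0, -0.001]
72 [0.0, 0.045, -0.04, 0.421, 0.0, -0.001]
76 [0.0, 0.054, -0.045, 0.49, 0.0, -0.001]
side 10 [247. 156.] [ 0.5674 -0.1826  0.1274]
side 12 [258. 156.] [ 0.5283 -0.183   0.128 ]
side 4 [256. 162.] [ 0.5378 -0.1949  0.0959]
```

View pics/tip.png

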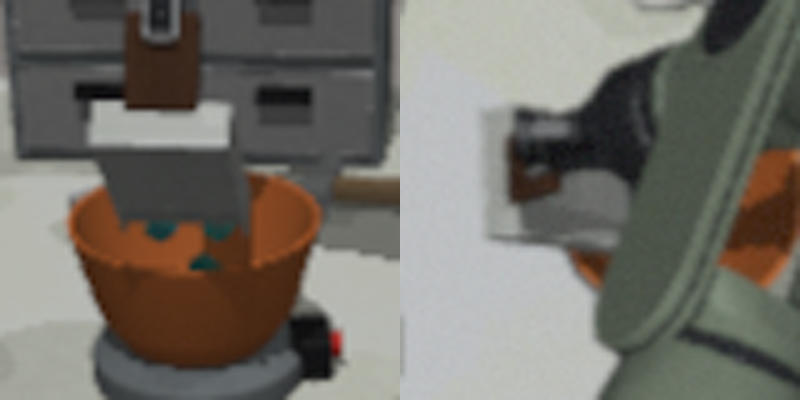

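The side view shows lumps leaving the lip and dropping inside the bowl, at crop (160,230), (218,230) and (205,262). I'll carry on tipping.

>>> {"method": "play_rows", "body": {
  "targets": [
    [0, 0.002, -0.004, 0.036, 0, 0, 255],
    [0, 0.005, -0.008, 0.072, 0, 0, 255],
    [0, 0.008, -0.011, 0.106, 0, 0, 255],
    [0, 0.012, -0.015, 0.141, 0, 0, 255],
    [0, 0.016, -0.019, 0.176, 0, 0, 255],
    [0, 0.02, -0.022, 0.211, 0, 0, 255],
    [0, 0.024, -0.026, 0.246, 0, 0, 255],
    [0, 0.027, -0.029, 0.281, 0, 0, 255],
    [0, 0.032, -0.032, 0.316, 0, 0, 255],
    [0, 0.036, -0.035, 0.351, 0, 0, 255],
    [0, 0.045, -0.04, 0.421, 0, 0, 255],
    [0, 0.045, -0.04, 0.421, 0, 0, 255],
    [0, 0.045, -0.04, 0.421, 0, 0, 255],
    [0, 0.045, -0.04, 0.421, 0, 0, 255],
    [0, 0.045, -0.04, 0.421, 0, 0, 255],
    [0, 0.045, -0.04, 0.421, 0, 0, 255]
  ]
}}

```text
time_s: 9.92
tcp_pos: [0.5467, -0.1498, 0.292]
tcp_rot: [[1.0, 0.001, -0.0], [0.001, -0.681, 0.732], [0.001, -0.732, -0.681]]
force: [0.1, 0.5, -1.8]
width: 0.116
gripper_force: 93.4
```

```bash
python3 - <<'E'
from h import *
np.set_printoptions(precision=4,suppress=True,linewidth=120)
s=telemetry.read_state();R0=s['tcp_rot'];p0=s['tcp_pos'];print(s['time_s'],p0,s['qpos'].round(1),s['force'],s['width'])
lipnow=p0-.019*R0[:,2]+trayR(R0)@[.153,0,-.046];print('lip',lipnow)
for n in('side','top'):
    im,d=shot(n,n+'72.png');i=cv2.cvtColor(im,cv2.COLOR_RGB2BGR)
    hsv=cv2.cvtColor(i,cv2.COLOR_BGR2HSV);m=cv2.inRange(hsv,(65,80,40),(105,255,255));Pw=cloud(n,d);m[~(np.hypot(Pw[...,0]-bowl[0],Pw[...,1]-bowl[1])<.25)]=0
    c,l,st,ce=cv2.connectedComponentsWithStats(m)
    for k in range(1,c):
        if st[k,4]>3:print(n,st[k,4],ce[k].round(),np.median(Pw[l==k],axis=0))
# way back: retreat up to theta 0 at lip height +60, retreating by .02
def P(th,h,off):
    R=tool(-90,th);return step(R,tcp_for(R,[bowl[0],bowl[1]+off,bowl[2]+h],[.075,0,.013]),R0,p0)
for k in range(1,19):
    f=k/18;g=f*f*(3-2*f);print(P(72*(1-g),.02+.04*min(1,2*f),.04+.02*f).round(3).tolist())
E
```

```text
9.9167 [ 0.5467 -0.1498  0.292 ] [-37.1  28.4  77.2  37.  104.   52.3] [ 0.1395  0.468  -1.7955] 0.11625078797266422
lip [ 0.5468 -0.1671  0.1452]
top 16 [302. 179.] [ 0.5529 -0.2023  0.0488]
top 17 [305. 185.] [ 0.5304 -0.2145  0.0564]
top 7 [296. 186.] [ 0.5275 -0.1808  0.052 ]
top 5 [296. 190.] [ 0.5126 -0.1799  0.0457]
top 19 [305. 192.] [ 0.504  -0.2138  0.0476]
[-0.0, -0.004, -0.001, -0.012, 0.0, 0.001]
[-0.0, -0.011, 0.0, -0.044, 0.0, 0.001]
[-0.0, -0.019, 0.004, -0.094, 0.0, 0.001]
[-0.0, -0.028, 0.01, -0.16, 0.0, 0.001]
[-0.0, -0.036, 0.019, -0.238, -0.0, 0.001]
[-0.0, -0.045, 0.029, -0.327, -0.0, 0.001]
[-0.0, -0.052, 0.04, -0.423, -0.0, 0.001]
[-0.0, -0.059, 0.053, -0.525, -0.0, 0.001]
[-0.0, -0.064, 0.066, -0.629, -0.0, 0.001]
[-0.0, -0.064, 0.082, -0.734, -0.0, 0.001]
[-0.0, -0.062, 0.098, -0.835, -0.0, 0.001]
[-0.0, -0.059, 0.113, -0.932, -0.0, 0.001]
[-0.0, -0.056, 0.126, -1.02, -0.0, 0.001]
[-0.0, -0.052, 0.137, -1.099, -0.001, 0.001]
[-0.0, -0.048, 0.147, -1.164, -0.001, 0.001]
[-0.0, -0.045, 0.154, -1.214, -0.001, 0.001]
[-0.0, -0.043, 0.158, -1.246, -0.001, 0.001]
[-0.0, -0.043, 0.161, -1.258, -0.001, 0.001]
```

Five blobs show in the bowl, and the tray may hide a sixth. I'll level the tray over the bowl, which loses nothing if a lump is still in it, and look.

>>> {"method": "play_rows", "body": {
  "targets": [
    [0, -0.004, -0.001, -0.012, 0, 0.001, 255],
    [0, -0.011, 0, -0.044, 0, 0.001, 255],
    [0, -0.019, 0.004, -0.094, 0, 0.001, 255],
    [0, -0.028, 0.01, -0.16, 0, 0.001, 255],
    [0, -0.036, 0.019, -0.238, 0, 0.001, 255],
    [0, -0.045, 0.029, -0.327, 0, 0.001, 255],
    [0, -0.052, 0.04, -0.423, 0, 0.001, 255],
    [0, -0.059, 0.053, -0.525, 0, 0.001, 255],
    [0, -0.064, 0.066, -0.629, 0, 0.001, 255],
    [0, -0.064, 0.082, -0.734, 0, 0.001, 255],
    [0, -0.062, 0.098, -0.835, 0, 0.001, 255],
    [0, -0.059, 0.113, -0.932, 0, 0.001, 255],
    [0, -0.056, 0.126, -1.02, 0, 0.001, 255],
    [0, -0.052, 0.137, -1.099, -0.001, 0.001, 255],
    [0, -0.048, 0.147, -1.164, -0.001, 0.001, 255],
    [0, -0.045, 0.154, -1.214, -0.001, 0.001, 255],
    [0, -0.043, 0.158, -1.246, -0.001, 0.001, 255],
    [0, -0.043, 0.161, -1.258, -0.001, 0.001, 255],
    [0, -0.043, 0.161, -1.258, -0.001, 0.001, 255]
  ]
}}

```text
time_s: 11.6
tcp_pos: [0.5462, -0.0014, 0.2132]
tcp_rot: [[1.0, 0.001, -0.001], [0.001, -0.907, -0.421], [-0.002, 0.421, -0.907]]
force: [0.3, -0.8, -2.1]
width: 0.111
gripper_force: 93.3
```

```bash
python3 - <<'E'
from h import *
np.set_printoptions(precision=4,suppress=True,linewidth=120)
s=telemetry.read_state();R0=s['tcp_rot'];p0=s['tcp_pos'];print(s['time_s'],p0,s['qpos'].round(1),s['force'],s['width'])
for n in('top','side'):
    im,d=shot(n);i=cv2.cvtColor(im,cv2.COLOR_RGB2BGR);hsv=cv2.cvtColor(i,cv2.COLOR_BGR2HSV);Pw=cloud(n,d)
    m=cv2.inRange(hsv,(60,70,35),(105,255,255));m[~(np.hypot(Pw[...,0]-bowl[0],Pw[...,1]-bowl[1])<.3)]=0
    c,l,st,ce=cv2.connectedComponentsWithStats(m)
    for k in range(1,c):
        if st[k,4]>3:print(n,st[k,4],ce[k].round(),np.median(Pw[l==k],axis=0))
    if n=='top': cv2.imwrite('pics/after.png',cv2.resize(i[130:230,220:340],(600,500),interpolation=cv2.INTER_CUBIC))
# tray actual in hand: wall rectangle from both
    w=(Pw[...,2]>p0[2]-.045+0)&(Pw[...,2]<p0[2]-.005)&(hsv[...,1]<60)&(hsv[...,2]>70)&(np.hypot(Pw[...,0]-.5465,Pw[...,1]+.075)<.12)
    q=Pw[w][:,:2].astype(np.float32)
    if len(q)>5:print('walls',len(q),cv2.minAreaRect(q),Pw[w][:,2].min(),Pw[w][:,2].max())
print('tray org cmd',p0-.019*R0[:,2]-trayR(R0)@[-.078,0,.059], Ro.from_matrix(trayR(R0)).as_euler('ZYX',degrees=True))
E
```

```text
11.6 [ 0.5462 -0.0014  0.2132] [ 13.4  18.5  93.6 -25.   75.6 111.3] [ 0.3117 -0.7516 -2.1187] 0.11077338198262236
top 18 [305. 170.] [ 0.5873 -0.2158  0.0541]
top 28 [296. 173.] [ 0.5762 -0.1828  0.0486]
top 52 [304. 182.] [ 0.5427 -0.2096  0.0518]
top 31 [296. 188.] [ 0.5207 -0.1806  0.0481]
top 25 [305. 193.] [ 0.503  -0.2132  0.0491]
walls 1064 ((0.5457090735435486, -0.07662494480609894), (0.08715826272964478, 0.14413097500801086), 0.12885037064552307) 0.16818093386148303 0.20750556677140097
walls 375 ((0.5462406873703003, -0.07657532393932343), (0.14651520550251007, 0.08610813319683075), 89.91072082519531) 0.16999131524350064 0.20292159991110215
tray org cmd [ 0.5462 -0.0713  0.1712] [-89.9525   0.1005  -0.0894]
```

View pics/after.png

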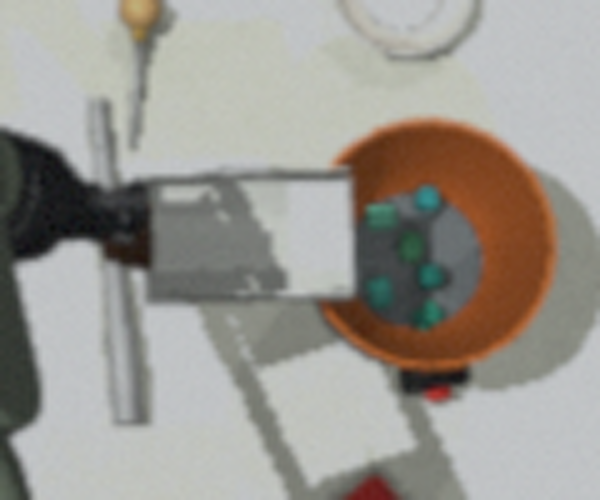

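All six lumps are in the bowl, at crop (428,197), (381,215), (412,245), (432,275), (379,290) and (429,313). The tray is empty, level, and has not slipped in the grip. Returning it.

```bash
python3 - <<'E'
from h import *
g=np.load('grasp.npz');Rt=trayR(g['R']);o=g['p']-.019*g['R'][:,2]-Rt@[-.078,0,.059];print('org at grasp by tool',o)
R=tool(-21.5,0);p=tcp_for(R,[.5765,.2575,o[2]+.060],[0,0,0])
v=step(R,p);print(v.tolist(),p)
N=18
for k in range(1,N+1):
    f=k/N;f=f*f*(3-2*f);print((f*v).round(3).tolist())
E
```

```text
org at grasp by tool [0.57540743 0.25881705 0.02967347]
[-0.0356, -0.2942, -0.0455, -0.0012, 0.5046, -1.0847] [0.51139845 0.28314418 0.13145362]
[-0.0, -0.003, -0.0, -0.0, 0.004, -0.01]
[-0.001, -0.01, -0.002, -0.0, 0.017, -0.037]
[-0.003, -0.022, -0.003, -0.0, 0.037, -0.08]
[-0.004, -0.037, -0.006, -0.0, 0.064, -0.137]
[-0.007, -0.055, -0.009, -0.0, 0.095, -0.205]
[-0.009, -0.076, -0.012, -0.0, 0.131, -0.281]
[-0.012, -0.099, -0.015, -0.0, 0.17, -0.365]
[-0.015, -0.123, -0.019, -0.001, 0.21, -0.452]
[-0.018, -0.147, -0.023, -0.001, 0.252, -0.542]
[-0.021, -0.172, -0.027, -0.001, 0.294, -0.632]
[-0.024, -0.195, -0.03, -0.001, 0.335, -0.72]
[-0.026, -0.218, -0.034, -0.001, 0.374, -0.803]
[-0.029, -0.239, -0.037, -0.001, 0.409, -0.88]
[-0.031, -0.257, -0.04, -0.001, 0.441, -0.948]
[-0.033, -0.272, -0.042, -0.001, 0.467, -1.004]
[-0.034, -0.284, -0.044, -0.001, 0.487, -1.048]
[-0.035, -0.292, -0.045, -0.001, 0.5, -1.075]
[-0.036, -0.294, -0.046, -0.001, 0.505, -1.085]
```

>>> {"method": "play_rows", "body": {
  "targets": [
    [0, -0.003, 0, 0, 0.004, -0.01, 255],
    [-0.001, -0.01, -0.002, 0, 0.017, -0.037, 255],
    [-0.003, -0.022, -0.003, 0, 0.037, -0.08, 255],
    [-0.004, -0.037, -0.006, 0, 0.064, -0.137, 255],
    [-0.007, -0.055, -0.009, 0, 0.095, -0.205, 255],
    [-0.009, -0.076, -0.012, 0, 0.131, -0.281, 255],
    [-0.012, -0.099, -0.015, 0, 0.17, -0.365, 255],
    [-0.015, -0.123, -0.019, -0.001, 0.21, -0.452, 255],
    [-0.018, -0.147, -0.023, -0.001, 0.252, -0.542, 255],
    [-0.021, -0.172, -0.027, -0.001, 0.294, -0.632, 255],
    [-0.024, -0.195, -0.03, -0.001, 0.335, -0.72, 255],
    [-0.026, -0.218, -0.034, -0.001, 0.374, -0.803, 255],
    [-0.029, -0.239, -0.037, -0.001, 0.409, -0.88, 255],
    [-0.031, -0.257, -0.04, -0.001, 0.441, -0.948, 255],
    [-0.033, -0.272, -0.042, -0.001, 0.467, -1.004, 255],
    [-0.034, -0.284, -0.044, -0.001, 0.487, -1.048, 255],
    [-0.035, -0.292, -0.045, -0.001, 0.5, -1.075, 255],
    [-0.036, -0.294, -0.046, -0.001, 0.505, -1.085, 255],
    [-0.036, -0.294, -0.046, -0.001, 0.505, -1.085, 255],
    [-0.036, -0.294, -0.046, -0.001, 0.505, -1.085, 255]
  ]
}}

```text
time_s: 13.37
tcp_pos: [0.5106, 0.2824, 0.131]
tcp_rot: [[0.367, 0.844, 0.392], [0.93, -0.332, -0.156], [-0.002, 0.422, -0.907]]
force: [-0.7, 0.4, -1.4]
width: 0.112
gripper_force: 93.3
```

```bash
python3 - <<'E'
from h import *
np.set_printoptions(precision=4,suppress=True,linewidth=120)
s=telemetry.read_state();R0=s['tcp_rot'];p0=s['tcp_pos'];print(s['time_s'],p0,s['force'],s['qpos'].round(1))
o=p0-.019*R0[:,2]-trayR(R0)@[-.078,0,.059];print('tray by tool',o,Ro.from_matrix(trayR(R0)).as_euler('ZYX',degrees=True))
for n in('top','side'):
    im,d=shot(n);hsv=cv2.cvtColor(im,cv2.COLOR_RGB2HSV);P=cloud(n,d);nr=(np.hypot(P[...,0]-.58,P[...,1]-.256)<.12)&(hsv[...,1]<60)&(hsv[...,2]>65)
    w=nr&(P[...,2]>.085)&(P[...,2]<.13);q=P[w][:,:2].astype(np.float32);print(n,'walls',cv2.minAreaRect(q),len(q))
    w=nr&(P[...,2]>.024)&(P[...,2]<.034);q=P[w][:,:2].astype(np.float32);print(n,'pan',cv2.minAreaRect(q),len(q))
R=tool(-21.5,0)
for z in(.020,.010,.005,.003,.001,0,-.001): print(z,step(R,tcp_for(R,[.5765,.2575,.0297+z],[0,0,0]),R0,p0).tolist())
E
```

```text
13.3667 [0.5106 0.2824 0.131 ] [-0.654   0.3905 -1.4187] [ 40.3  17.8 108.  -31.   46.3  82. ]
tray by tool [0.5757 0.2567 0.0891] [-21.5003   0.055   -0.0927]
top walls ((0.5790443420410156, 0.2561425268650055), (0.08883195370435715, 0.15038098394870758), 68.3716812133789) 967
top pan ((0.5804105401039124, 0.26822513341903687), (0.13240818679332733, 0.14877310395240784), 69.1454086303711) 228
side walls ((0.5825116634368896, 0.2543754577636719), (0.0901048481464386, 0.14434754848480225), 68.36006164550781) 1557
side pan ((0.5767780542373657, 0.2581869959831238), (0.11082689464092255, 0.14920713007450104), 69.84635162353516) 1120
0.02 [0.001, -0.0163, 0.036, -0.001, 0.0015, 0.0007]
0.01 [0.001, -0.0205, 0.045, -0.001, 0.0015, 0.0007]
0.005 [0.001, -0.0226, 0.0496, -0.001, 0.0015, 0.0007]
0.003 [0.0011, -0.0234, 0.0514, -0.001, 0.0015, 0.0007]
0.001 [0.0011, -0.0243, 0.0532, -0.001, 0.0015, 0.0007]
0 [0.0011, -0.0247, 0.0541, -0.001, 0.0015, 0.0007]
-0.001 [0.0011, -0.0251, 0.055, -0.001, 0.0015, 0.0007]
```

Everything lines up within about 2 mm. Descending gently to just above contact height, then the last few millimetres slowly.

>>> {"method": "play_rows", "body": {
  "targets": [
    [0, -0.001, 0.002, 0, 0, 0, 255],
    [0, -0.003, 0.008, 0, 0, 0, 255],
    [0.001, -0.007, 0.016, -0.001, 0.001, 0, 255],
    [0.001, -0.011, 0.025, -0.001, 0.001, 0.001, 255],
    [0.001, -0.015, 0.033, -0.001, 0.001, 0.001, 255],
    [0.001, -0.018, 0.039, -0.001, 0.001, 0.001, 255],
    [0.001, -0.02, 0.043, -0.001, 0.001, 0.001, 255],
    [0.001, -0.0212, 0.0465, -0.001, 0.001, 0.001, 255],
    [0.001, -0.0222, 0.0487, -0.001, 0.001, 0.001, 255],
    [0.001, -0.0228, 0.05, -0.001, 0.001, 0.001, 255],
    [0.001, -0.0232, 0.0509, -0.001, 0.001, 0.001, 255],
    [0.001, -0.0236, 0.0518, -0.001, 0.001, 0.001, 255],
    [0.001, -0.024, 0.0527, -0.001, 0.001, 0.001, 255],
    [0.001, -0.0243, 0.0533, -0.001, 0.001, 0.001, 255],
    [0.001, -0.0247, 0.0541, -0.001, 0.001, 0.001, 255],
    [0.001, -0.0247, 0.0541, -0.001, 0.001, 0.001, 255],
    [0.001, -0.0247, 0.0541, -0.001, 0.001, 0.001, 255],
    [0.001, -0.0247, 0.0541, -0.001, 0.001, 0.001, 255]
  ]
}}

```text
time_s: 14.97
tcp_pos: [0.5118, 0.2836, 0.0718]
tcp_rot: [[0.366, 0.843, 0.394], [0.93, -0.332, -0.155], [0.001, 0.423, -0.906]]
force: [-0.5, -0.3, 1.4]
width: 0.115
gripper_force: 93.9
```

```bash
python3 - <<'E'
from h import *
np.set_printoptions(precision=4,suppress=True,linewidth=120)
s=telemetry.read_state();R0=s['tcp_rot'];p0=s['tcp_pos'];print(s['time_s'],p0,s['force'],s['ft_torque'])
print('tray by tool',p0-.019*R0[:,2]-trayR(R0)@[-.078,0,.059],Ro.from_matrix(trayR(R0)).as_euler('ZYX',degrees=True))
im,d=shot('side');P=cloud('side',d)
hsv=cv2.cvtColor(im,cv2.COLOR_RGB2HSV)
w=(np.hypot(P[...,0]-.58,P[...,1]-.256)<.12)&(hsv[...,1]<60)&(P[...,2]>.022)&(P[...,2]<.033)
print('pan z',np.percentile(P[w][:,2],[25,50,75]))
print('floor',np.median(P[(np.hypot(P[...,0]-.577,P[...,1]-.257)<.015)][:,2]))
E
```

```text
14.9667 [0.5118 0.2836 0.0718] [-0.4823 -0.2776  1.3813] [ 0.0617  0.2676 -0.0706]
tray by tool [0.5769 0.2579 0.03  ] [-21.4995  -0.0276   0.033 ]
pan z [0.0285 0.0298 0.0319]
floor 0.03303990692353964
```

The pan now carries the tray: the force went from about -2 N to +1.4 N. Release.

>>> {"method": "play_rows", "body": {
  "targets": [
    [0, 0, 0, 0, 0, 0, 255],
    [0, 0, 0, 0, 0, 0, 220],
    [0, 0, 0, 0, 0, 0, 205],
    [0, 0, 0, 0, 0, 0, 190],
    [0, 0, 0, 0, 0, 0, 160],
    [0, 0, 0, 0, 0, 0, 120],
    [0, 0, 0, 0, 0, 0, 60],
    [0, 0, 0, 0, 0, 0, 0],
    [0, 0, 0, 0, 0, 0, 0],
    [0, 0, 0, 0, 0, 0, 0],
    [0, 0, 0, 0, 0, 0, 0],
    [0, 0, 0, 0, 0, 0, 0]
  ],
  "newtons": 20
}}

```text
time_s: 16.02
tcp_pos: [0.5115, 0.2834, 0.0713]
tcp_rot: [[0.367, 0.843, 0.393], [0.93, -0.332, -0.155], [-0.0, 0.423, -0.906]]
force: [-0.6, -0.6, -0.6]
width: 0.999
gripper_force: 0.0
```

>>> {"method": "play_rows", "body": {
  "targets": [
    [0, 0, -0.005, 0, 0, 0, 0],
    [0, 0, -0.015, 0, 0, 0, 0],
    [0, 0, -0.03, 0, 0, 0, 0],
    [0, 0, -0.05, 0, 0, 0, 0],
    [0, 0, -0.075, 0, 0, 0, 0],
    [0, 0, -0.1, 0, 0, 0, 0],
    [0, 0, -0.12, 0, 0, 0, 0],
    [0, 0, -0.13, 0, 0, 0, 0],
    [0, 0, -0.13, 0, 0, 0, 0],
    [0, 0, -0.13, 0, 0, 0, 0]
  ]
}}

```text
time_s: 16.85
tcp_pos: [0.4602, 0.3036, 0.1893]
tcp_rot: [[0.366, 0.843, 0.393], [0.931, -0.332, -0.154], [0.001, 0.423, -0.906]]
force: [0.1, 0.4, -0.1]
width: 1.0
gripper_force: 0.0
```

```bash
python3 - <<'E'
from h import *
np.set_printoptions(precision=4,suppress=True,linewidth=120)
s=telemetry.read_state();print(s['time_s'],s['tcp_pos'],s['force'],s['width'])
for n in('top','side'):
    im,d=shot(n,n+'end.png');hsv=cv2.cvtColor(im,cv2.COLOR_RGB2HSV);P=cloud(n,d)
    nr=(np.hypot(P[...,0]-.58,P[...,1]-.256)<.11)&(hsv[...,1]<60)&(hsv[...,2]>65)
    w=nr&(P[...,2]>.045)&(P[...,2]<.068);q=P[w][:,:2].astype(np.float32);print(n,'walls',cv2.minAreaRect(q),len(q),P[w][:,2].max())
    m=cv2.inRange(hsv,(60,70,35),(105,255,255));m[~(np.hypot(P[...,0]-bowl[0],P[...,1]-bowl[1])<.1)]=0
    c,l,st,ce=cv2.connectedComponentsWithStats(m)
    for k in range(1,c):
        if st[k,4]>3:print(n,st[k,4],ce[k].round(),np.median(P[l==k],axis=0))
E
```

```text
16.85 [0.4602 0.3036 0.1893] [ 0.0777  0.3638 -0.0677] 0.9995608151926902
top walls ((0.5829068422317505, 0.25574013590812683), (0.08776350319385529, 0.14079762995243073), 68.74573516845703) 172 0.06672711159602351
top 18 [305. 170.] [ 0.5879 -0.2156  0.0561]
top 31 [296. 173.] [ 0.5765 -0.1822  0.0467]
top 52 [304. 182.] [ 0.545  -0.2098  0.0515]
top 34 [296. 188.] [ 0.5204 -0.1796  0.0489]
top 25 [305. 193.] [ 0.5035 -0.2139  0.0484]
side walls ((0.5820811986923218, 0.2557791471481323), (0.08843287080526352, 0.14027588069438934), 68.49000549316406) 456 0.062134912770793305
```

View pics/sideend.png

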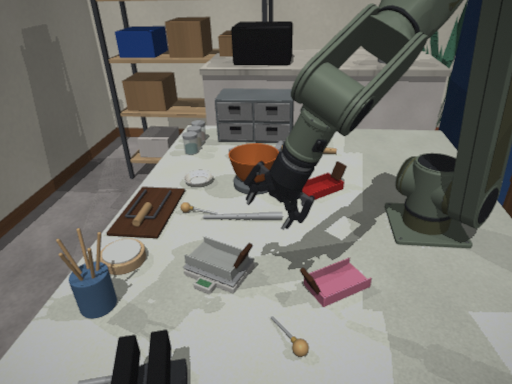

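The empty tray stands square on the scale at (220,262). The gripper is clear of it at about (285,195), and the other things lie where they were.

```bash
python3 -c "
from plant import arm
print(arm.sign_off())"
```

```text
the job is handed in; nothing more can be done
None
```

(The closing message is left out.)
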